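# Shut and lock the ledge hatch with its quarter-turn cam

## Task

The storage hatch in the marble-effect ledge stands ajar. Push it down with a fingertip until it lies flush, then set a fingertip in the slot of its round cam fastener and turn it a quarter turn clockwise (seen from above) to its stop so that the hatch is locked, and take the hand clear. Only push with the fingertips: do not lift the hatch or anything else, and leave the butter dish, coaster, plate and spatula where they are.

Things in the scene. Friction and masses are not known exactly. Their poses are not given: they have to be found in the camera images.
- ledge: fixed low marble-effect resin box, 320 (its x) x 460 (y) x 75 mm high, turned up to 0.35 rad; origin: centre of its underside; x points away from the robot. The hatch fills an opening in its top, x -130 to 120, y -190 to 70 mm; y above 70 mm is a solid shelf with the butter dish and coaster.
- hatch (a joint): angle of the hatch, a panel 248 (x) x 257 (y) x 18 mm of 1.0 to 1.5 kg with its cam, hinged at its far (+x) edge; 0 = flush with the ledge top, against its stop; grows as the near (-x) edge rises. Starts 0.28 to 0.4. A stiff hinge keeps it where it is left; 3 to 6 N down at the near edge pushes it shut.
- hatch_press (a point): point on the hatch's top face, mid-width, 16 mm in from its near free edge, 232 mm from the hinge line, on a flat strip 31 mm deep between that edge and the cam's bezel; 75 mm above the worktop when shut. Axes of the hatch (z = outward normal of the panel).
- cam (a joint): angle of the cam: 0 unlocked, grows clockwise seen from above, hard stop at 1.571 = locked. Starts 0 to 0.3, stays where left, turns with 0.12 N m. At 0 the slot lies along the ledge's y, locked along its x. A tongue under the dial then lies below a keeper at the near wall; turned with the hatch not flush it strikes the keeper.
- cam_slot (a point): centre of the steel cam dial (103 mm across) on its turning axis, at its top face: 3 mm above the hatch, 155 mm from the hinge line. Axes turn with the dial: y along the slot, z the turning axis. The slot is a groove right across, 32 mm wide, 16 deep, flat floor, 104 long, its ends closed by a fixed bezel ring (radius 53 to 62 mm, as high as the dial).
- butter_dish: closed white ceramic butter dish, 85 x 125 mm, 81 mm high with its knob, on the ledge's solid shelf; origin at the centre of its underside
- coaster: round bamboo coaster, 92 mm across, 8 mm thick, on the ledge's solid shelf; origin at the centre of its underside
- plate: glass plate, 170 mm across, 18 mm high, on the worktop to the right of the ledge; origin at the centre of its underside
- spatula: black plastic spatula, 260 mm long, on the worktop to the left; origin at the centre of its underside

How it is judged:
On the way, in this order (a step that is already met when the one before it is completed fails the run):
1. the hatch is pushed flush with the cam still unlocked (value of joint hatch below 0.015 rad and value of joint cam below 0.7 rad), for 0.1 s.
2. the cam is turned to its locked position with the hatch flush (value of joint cam above 1.45 rad and value of joint hatch below 0.015 rad), for 0.2 s.
At the end, for the whole second after the job is handed in: the hatch lies flush (within 0.015 rad, under 4 mm at its near edge), the cam is within 0.12 rad (7 degrees) of its locked stop, both at rest, and the bystanders are where they were (within 20 mm) (all of step 2 and velocity of joint cam between -0.05 and 0.05 rad/s and velocity of joint hatch between -0.05 and 0.05 rad/s); the robot touches nothing.
It fails at once if the hatch is lifted (over 0.43 rad open) (value of joint hatch above 0.43 rad).
It fails at once if a bystander is lifted or shifted by more than 20 mm (distance of any of butter_dish, coaster, plate, spatula from where it was at the start of the episode above 0.02 m).
It also fails if it takes over 48 s, if anything falls off the work surface, if the arm or the gripper's body presses on something with over 40 N, if the wrist force passes 120 N, or if a joint passes its speed limit or range.

## Robot

A 6-joint arm with a two-finger parallel gripper is mounted at the origin on the work surface. World frame = base frame: x ahead of the robot, y to its left, z up, the work surface at z = 0. Lengths are in m, angles in rad, forces in N, time in s.
With the tool pointing down it reaches from about 0.275 to 0.725 m from the base axis. Payload 15.9 kg.
Tool frame: the origin (TCP) lies at the very end of the fingers, on their centre line; the grasp point (between the pads) lies 19 mm behind it (arm.hold_point_z is the distance from the TCP to the grasp point, in m); z points along the fingers, y is the line along which they close (so a half turn about z gives the same grasp; the last joint's range is limited). The gripper opens to 85 mm and grips with 20 to 120 N. Pads are 22 mm wide; open, the fingers measure 114 mm over their backs; the gripper's body (76 mm by 85 mm) begins 54 mm behind the grasp point. The pads swing forward as they close: fully open they stand 13 mm farther back than shut.
Start: joints at [1.257, 0.213, -0.034, 1.323, 0, 1.571], TCP at [0.154, 0.476, 0.231] pointing down, gripper open.
Joint ranges: [-2.98, 2.98], [-0.74, 1.72], [-1.14, 1.35], [-2.1, 2.04], [-1.57, 1.44], [-3.14, 3.14]. Speed limits (rad/s): [1.89, 1.89, 2.39, 2.57, 3.14, 3.14].

## Interface

Orientations are given as a 3x3 rotation matrix whose columns are the frame's x, y, z axes.
In Python, from workcell import arm gives the robot as it stands.
- The arm moves only by the tool step_arm, never from a script. Its argument "moves" is text: rows parted by semicolons, each of 7 numbers parted by spaces: the shift along the tool's x, y, z in units of 250 mm (1.0 is 250 mm), then the turn, a rotation vector about the tool's x, y, z in units of 180 degrees (1.0 is 180 degrees), then the opening, from 0 (shut) to 1 (fully open). A call has exactly 10 rows; each row is the pose to reach, as a shift and turn from the pose commanded when the call began, along the tool's axes at that moment, turning the shorter way round; what a row does not reach only later rows make up. A row lasts 1/12 s, in which the tool goes at most 41.7 mm and 7.16 degrees, less where a joint would pass 70% of its speed; a pose out of reach is approached as far as the arm can. A call with a number of a shift or a turn outside -1 to 1 is refused whole. A call with a gripper value outside its range is refused whole. The fingers move at their own pace and stop on an object; "newtons" is the grip in N (left out, the last holds). Time passes only in rows, so rows that repeat a pose let the fingers close, or fill a call up. It gives the time, the measured TCP pose, the force, the opening and the grip force at its end, in the units of the state.
- arm.get_obs(): the state, without advancing time (a new reading comes with each control period).
- arm.snapshot(name): name is "side" or "top" or "wrist"; returns the picture (420x560x3 uint8, red, green, blue); there is no depth.
- arm.camera_info(name): a dict with "K" (3x3 intrinsics, pixels), "R" (3x3) and "t" (3): a world point X has camera coordinates R X + t; the wrist camera has in their place "mount" (4x4, takes a point from camera to tool coordinates, whose origin is the TCP and whose axes are the flange's). Camera axes: x right, y down, z forward; pixel columns grow to the right and rows downward; lengths in m; the calibration is good to about 2 mm. The wrist camera is an equidistant fisheye: a pixel r from the principal point sees the ray r / f radians off the axis. A picture is of the moment at which its call begins: read the wrist's pose just before it. camera_info takes no time and is no camera call.
- arm.close_job(): hands the job in; it is judged then, once.
The state is a dict: "time": time; "joints": joint angles; "qvel": joint speeds; "tau": joint torques, N m; "eef_pos": TCP position; "eef_rot": TCP orientation; "contact_force": force on the tool from outside, world axes, zero at the start; "wrist_torque": the same for the moment, N m; "opening": finger opening in m; "finger_force": force on a finger pad.
Only numpy, scipy, OpenCV 4.12 (cv2) and the standard library are available. Lean on these libraries where they do the work, as an engineer would, in place of code of your own. Each camera call takes 0.05 s, during which the arm holds its last target. There are 200 camera calls.

## Working session

There is one attempt and no reset: what is moved stays moved. The work goes in short steps, Python scripts to look and compute and a tool call to move; the robot and the scene stay as the last step left them, time stands still between calls to the robot, and variables do not carry over. Pictures are saved under pics/ and viewed, at most 10 in all, crops included, and the job is handed in when it is done.

Besides the shell and the picture viewer there is one more tool, called after "Call:" as a command line: name --argument value ..., lists and objects as JSON in quotes. step_arm: Moves the arm, as the interface text tells. Its arguments: {"type":"object","properties":{"moves":{"type":"string"},"newtons":{"type":"number"}},"required":["moves"]}

```bash
mkdir -p pics; ls
python3 - <<'E'
from workcell import arm
import cv2,numpy as np
np.set_printoptions(precision=4,suppress=True)
o=arm.get_obs();print(o['time'],o['eef_pos'],o['eef_rot'],o['opening'])
for n in("side","top","wrist"):
    p=arm.snapshot(n);cv2.imwrite(f"pics/{n}0.png",p[...,::-1]);print(n,arm.camera_info(n))
a=[cv2.imread(f"pics/{n}0.png") for n in("side","top")]
E
```

```text
pics
0.0 [0.1542 0.4752 0.2308] [[-0.9512  0.3087 -0.0003]
 [ 0.3087  0.9512 -0.0011]
 [-0.     -0.0011 -1.    ]] 0.08525645260166716
side {'K': array([[420.1457,   0.    , 277.253 ],
       [  0.    , 420.1457, 210.7723],
       [  0.    ,   0.    ,   1.    ]]), 'R': array([[-0.9928, -0.1196,  0.0009],
       [-0.0708,  0.5821, -0.81  ],
       [ 0.0963, -0.8043, -0.5864]]), 't': array([0.612 , 0.1039, 1.1174])}
top {'K': array([[503.1387,   0.    , 278.5382],
       [  0.    , 503.1387, 204.8252],
       [  0.    ,   0.    ,   1.    ]]), 'R': array([[-0.0155, -0.9999, -0.0051],
       [-0.997 ,  0.0158, -0.0758],
       [ 0.0758,  0.0039, -0.9971]]), 't': array([0.0183, 0.6105, 1.6806])}
wrist {'K': array([[325.1923,   0.    , 279.1963],
       [  0.    , 325.1923, 209.5581],
       [  0.    ,   0.    ,   1.    ]]), 'mount': array([[ 0.0001, -0.9595, -0.2816,  0.0712],
       [ 1.    ,  0.    ,  0.0002, -0.0011],
       [-0.0002, -0.2816,  0.9595, -0.1426],
       [ 0.    ,  0.    ,  0.    ,  1.    ]])}
```

View pics/side0.png

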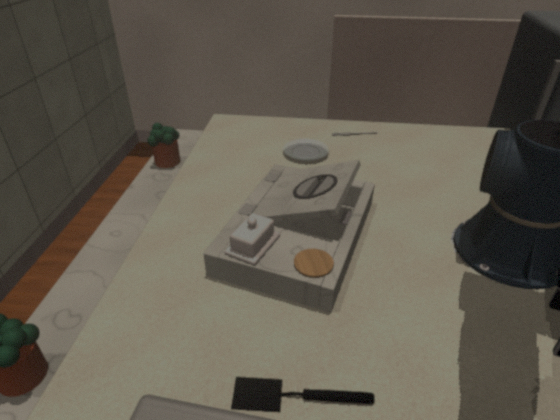

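View pics/top0.png

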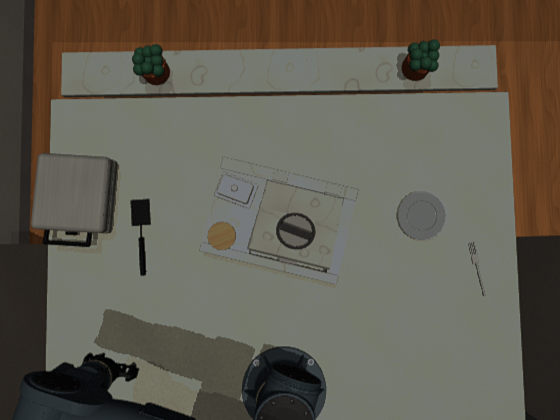

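The side view shows the hatch ajar with its dial at about (316,187). The top view shows the dial at (296,231) and ledge corners near (200,250), (337,283), (358,189) and (223,157). Next I'll enlarge both.

Run:
```python
import cv2,numpy as np
t=cv2.imread('pics/top0.png')[145:295,190:370];s=cv2.imread('pics/side0.png')[145:310,200:390]
f=lambda a:cv2.convertScaleAbs(cv2.resize(a,(800,600),interpolation=cv2.INTER_CUBIC),alpha=1.5)
cv2.imwrite('pics/tc.png',f(t));cv2.imwrite('pics/sc.png',f(s))
```

```text
(no output)
```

View pics/tc.png

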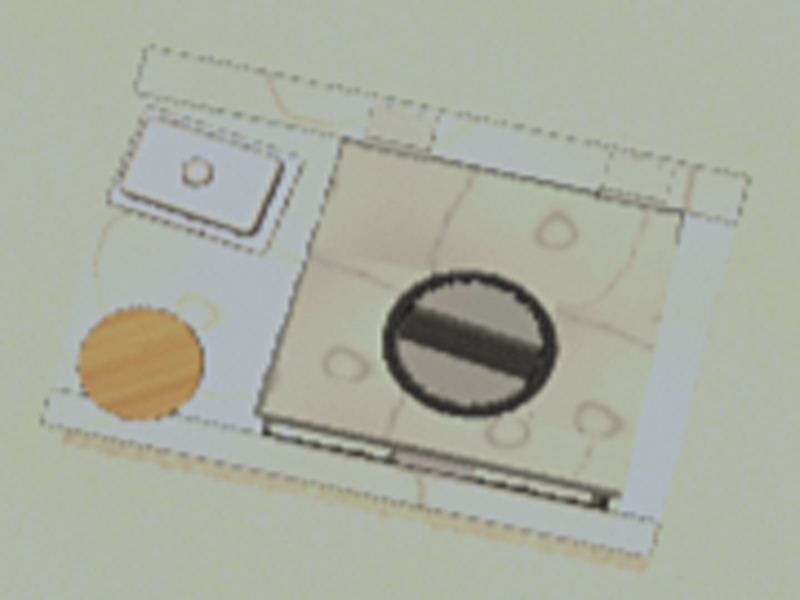

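View pics/sc.png

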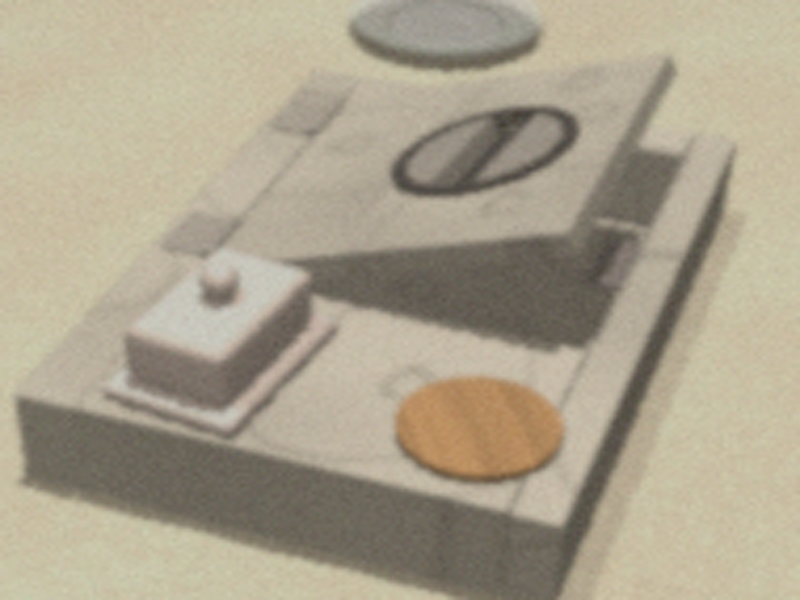

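The top crop shows the ledge corners at (42,422), (655,555), (748,175) and (145,45), and the dial at about (470,343) with its slot roughly along the ledge's y. In the side crop, the left corners are (560,523) and (18,398), and the dial is at about (487,150).

```bash
cat > h.py <<'E'
import cv2,numpy as np
from workcell import arm
np.set_printoptions(precision=4,suppress=True)
def ray(n,uv):
    c=arm.camera_info(n);d=c['R'].T@(np.linalg.inv(c['K'])@np.r_[uv,1]);return -c['R'].T@c['t'],d/np.linalg.norm(d)
def plane(n,uv,z):
    o,d=ray(n,uv);return o+d*(z-o[2])/d[2]
def tri(a,b):
    (o,d),(p,e)=a,b
    s=np.linalg.lstsq(np.c_[d,-e],p-o,rcond=None)[0];x,y=o+d*s[0],p+e*s[1]
    return (x+y)/2,np.linalg.norm(x-y)
T=lambda u,v:(190+(u+.5)/800*180-.5,145+(v+.5)/4-.5)
S=lambda u,v:(200+(u+.5)/800*190-.5,145+(v+.5)/600*165-.5)
E
python3 - <<'E'
from h import *
tc=dict(nl=(42,422),nr=(655,555),fr=(748,175),fl=(145,45));sc=dict(nl=(560,523),fl=(18,398),nr=(735,148))
for k in sc: print(k,tri(ray('top',T(*tc[k])),ray('side',S(*sc[k]))))
P={k:plane('top',T(*v),.075) for k,v in tc.items()}
for k in P: print(k,P[k])
dist=lambda a,b:np.linalg.norm(P[a]-P[b]);print('sizes',dist('nl','nr'),dist('fl','fr'),dist('nl','fl'),dist('nr','fr'))
# rigid fit
L=dict(nl=(-.16,.23),nr=(-.16,-.23),fl=(.16,.23),fr=(.16,-.23))
A=np.array([L[k] for k in P]);B=np.array([P[k][:2] for k in P]);a=A-A.mean(0);b=B-B.mean(0)
th=np.arctan2((a[:,0]*b[:,1]-a[:,1]*b[:,0]).sum(),(a*b).sum());c=B.mean(0)
R=np.array([[np.cos(th),-np.sin(th)],[np.sin(th),np.cos(th)]]);print('ledge',c,th,'res',B-c-a@R.T)
# dial
E={}
for n,(x0,x1,y0,y1) in dict(top=(270,325,208,255),side=(285,345,165,205)).items():
    g=cv2.cvtColor(cv2.imread(f'pics/{n}0.png')[y0:y1,x0:x1],cv2.COLOR_BGR2GRAY)
    m=(g<(60 if n=='top' else 75)).astype(np.uint8);cs,_=cv2.findContours(m,cv2.RETR_EXTERNAL,cv2.CHAIN_APPROX_NONE)
    k=max(cs,key=lambda q:cv2.boundingRect(q)[2]);e=cv2.fitEllipse(cv2.convexHull(k));E[n]=np.array(e[0])+(x0,y0);print(n,E[n],e[1:],np.percentile(g,[5,20,50]))
X,g=tri(ray('top',E['top']),ray('side',E['side']));l=R.T@(X[:2]-c);print('dial',X,g,'ledge',l)
print('angle',np.arctan2(X[2]-.078,.12-l[0]),'r',np.hypot(X[2]-.075,.12-l[0]))
E
```

```text
nl (array([0.4636, 0.2699, 0.0761]), np.float64(0.0017310853550173329))
fl (array([0.7704, 0.1921, 0.0727]), np.float64(0.0043851140424495255))
nr (array([ 0.3467, -0.1782,  0.0639]), np.float64(0.0015776405894461249))
nl [0.4627 0.2701 0.075 ]
nr [ 0.3484 -0.177   0.075 ]
fr [ 0.6569 -0.2533  0.075 ]
fl [0.7722 0.1923 0.075 ]
sizes 0.46155276803377415 0.4602947622881915 0.31915750291466466 0.3178155664117055
ledge [0.5601 0.008 ] -0.24931273580216684 res [[ 0.0009 -0.0003]
 [ 0.0001 -0.0017]
 [-0.0014  0.001 ]
 [ 0.0004  0.0009]]
top [295.2276 230.6932] ((35.61592102050781, 38.9840087890625), 106.38166046142578) [ 34.  51. 108.]
side [314.7346 186.3926] ((19.47317123413086, 46.121742248535156), 70.25794982910156) [ 56.  79. 111.]
dial [ 0.5202 -0.0431  0.1323] 0.0008825394978443151 ledge [-0.026  -0.0594]
angle 0.3562659363802276 r 0.15686359981265763
```

The ledge fit holds: size errors are under 2 mm, the dial triangulates 157 mm from the hinge, and the hatch is at about 0.355 rad. I'll add a move-unit helper and work out the approach.

```bash
cat >> h.py <<'E'
from scipy.spatial.transform import Rotation as Ro
C=np.array([.5601,.008]);TH=-.2493
def W(x,y,z): return np.r_[C+np.array([[np.cos(TH),-np.sin(TH)],[np.sin(TH),np.cos(TH)]])@[x,y],z]
def down(yang): # tool y axis at world angle
    y=np.array([np.cos(yang),np.sin(yang),0]);z=np.array([0,0,-1.]);return np.c_[np.cross(y,z),y,z]
def go(p,yang):
    o=arm.get_obs();R=np.array(o['eef_rot']);d=R.T@(p-o['eef_pos'])/.25;w=Ro.from_matrix(R.T@down(yang)).as_rotvec()/np.pi
    print('t',o['time'],'target',p,'shift',d,'turn',w,'joints',o['joints'])
E
python3 -c "
from h import *
go(W(-.098,-.06,.20),TH+np.pi/2)"
```

```text
t 0.15 target [ 0.4503 -0.026   0.2   ] shift [-1.7454 -1.5417  0.125 ] turn [-0.0003 -0.     -0.0205] joints [ 1.257   0.2133 -0.0349  1.3235  0.      1.5708]
```

Call:
step_arm --moves "-0.9 -0.79 0 0 0 -0.02 0;-0.9 -0.79 0 0 0 -0.02 0;-0.9 -0.79 0 0 0 -0.02 0;-0.9 -0.79 0 0 0 -0.02 0;-0.9 -0.79 0 0 0 -0.02 0;-0.9 -0.79 0 0 0 -0.02 0;-0.9 -0.79 0 0 0 -0.02 0;-0.9 -0.79 0 0 0 -0.02 0;-0.9 -0.79 0 0 0 -0.02 0;-0.9 -0.79 0 0 0 -0.02 0" --newtons 30

```text
time: 0.98
eef_pos: [0.3074, 0.2181, 0.2313]
eef_rot: [[-0.968, 0.25, -0.0], [0.25, 0.968, 0.0], [0.0, 0.0, -1.0]]
contact_force: [0.3, 0.7, -0.3]
opening: -0.0001
finger_force: 0.0
```

```bash
python3 -c "
from h import *
go(W(-.098,-.06,.20),TH+np.pi/2);print(arm.get_obs()['contact_force'],arm.get_obs()['opening'])"
```

```text
t 0.9833 target [ 0.4503 -0.026   0.2   ] shift [-0.7976 -0.8024  0.1248] turn [ 0.     -0.0001 -0.0011] joints [ 0.6168 -0.0397 -0.3139  1.2968  0.0002  0.8696]
[ 0.2834  0.6759 -0.2832] -0.00013714137575258128
```

Call:
step_arm --moves "-0.8 -0.8 0 0 0 0 0;-0.8 -0.8 0 0 0 0 0;-0.8 -0.8 0 0 0 0 0;-0.8 -0.8 0 0 0 0 0;-0.8 -0.8 0 0 0 0 0;-0.8 -0.8 0 0 0 0 0;-0.8 -0.8 0 0 0 0 0;-0.8 -0.8 0.12 0 0 0 0;-0.8 -0.8 0.12 0 0 0 0;-0.8 -0.8 0.12 0 0 0 0"

```text
time: 1.82
eef_pos: [0.4505, -0.0238, 0.2005]
eef_rot: [[-0.969, 0.247, -0.003], [0.247, 0.969, 0.0], [0.003, -0.0, -1.0]]
contact_force: [-0.2, 0.4, 0.5]
opening: -0.0
finger_force: 0.0
```

Run:
```python
from h import *
go(W(-.098,-.06,.16),TH+np.pi/2)
cv2.imwrite('pics/w1.png',cv2.convertScaleAbs(arm.snapshot('wrist')[...,::-1],alpha=1.4))
```

```text
t 1.8167 target [ 0.4503 -0.026   0.16  ] shift [-0.002  -0.0084  0.1619] turn [-0.0001 -0.001  -0.0001] joints [-0.053   0.1242 -0.2194  1.2305  0.0003  0.1966]
```

View pics/w1.png

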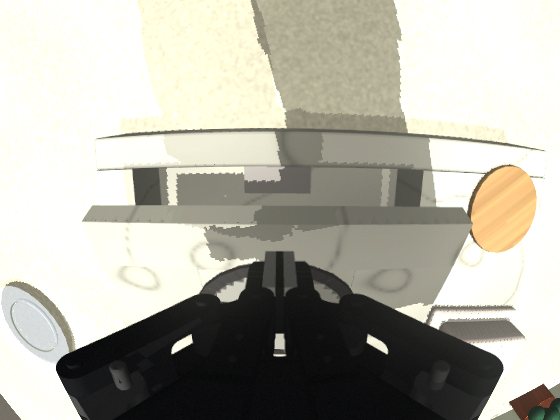

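The wrist view looks back towards the robot. The shut fingertips at about (280,255) are centred over the hatch, whose near edge runs along row 210 from column 90 to 470. I'm pressing down along the arc.

Call:
step_arm --moves "0 -0.008 0.08 0 0 0 0;0 -0.008 0.12 0 0 0 0;0 -0.008 0.14 0 0 0 0;0.004 -0.008 0.16 0 0 0 0;0.008 -0.008 0.18 0 0 0 0;0.012 -0.008 0.2 0 0 0 0;0.017 -0.008 0.22 0 0 0 0;0.022 -0.008 0.24 0 0 0 0;0.026 -0.008 0.26 0 0 0 0;0.03 -0.008 0.28 0 0 0 0"

```text
time: 2.7
eef_pos: [0.4435, -0.0252, 0.1309]
eef_rot: [[-0.969, 0.248, -0.0], [0.248, 0.969, 0.0], [0.0, 0.0, -1.0]]
contact_force: [-1.8, 2.2, 4.0]
opening: -0.0002
finger_force: 1.9
```

Run:
```python
from h import *
go(W(-.112,-.06,.075),TH+np.pi/2)
```

```text
t 2.7 target [ 0.4368 -0.0225  0.075 ] shift [0.0289 0.0035 0.2236] turn [ 0.     -0.     -0.0005] joints [-0.0567  0.1453 -0.3758  1.0497  0.0001  0.1943]
```

Force is 4 N, so the hatch is closing. I'll continue down.

Call:
step_arm --moves "0.005 0 0.02 0 0 0 0;0.009 0 0.04 0 0 0 0;0.013 0 0.06 0 0 0 0;0.016 0 0.08 0 0 0 0;0.019 0 0.1 0 0 0 0;0.022 0 0.12 0 0 0 0;0.024 0 0.14 0 0 0 0;0.026 0 0.16 0 0 0 0;0.028 0 0.18 0 0 0 0;0.029 0 0.2 0 0 0 0"

```text
time: 3.53
eef_pos: [0.437, -0.0235, 0.0809]
eef_rot: [[-0.969, 0.248, 0.001], [0.248, 0.969, -0.0], [-0.001, 0.0, -1.0]]
contact_force: [2.8, 1.4, 4.5]
opening: -0.0004
finger_force: 1.9
```

Run:
```python
from h import *
go(W(-.112,-.06,.075),TH+np.pi/2)
```

```text
t 3.5333 target [ 0.4368 -0.0225  0.075 ] shift [0.0019 0.0035 0.0238] turn [ 0.      0.0002 -0.0005] joints [-0.0536  0.1751 -0.4771  0.918  -0.0001  0.1974]
```

Call:
step_arm --moves "0.002 0 0.01 0 0 0 0;0.002 0 0.016 0 0 0 0;0.002 0 0.02 0 0 0 0;0.002 0 0.024 0 0 0 0;0.002 0 0.027 0 0 0 0;0.002 0 0.03 0 0 0 0;0.002 0 0.032 0 0 0 0;0.002 0 0.034 0 0 0 0;0.002 0 0.034 0 0 0 0;0.002 0 0.034 0 0 0 0"

```text
time: 4.37
eef_pos: [0.4362, -0.0234, 0.0747]
eef_rot: [[-0.969, 0.248, 0.001], [0.248, 0.969, -0.0], [-0.001, 0.0, -1.0]]
contact_force: [-16.8, -0.5, 49.8]
opening: -0.0001
finger_force: 25.3
```

The hatch is flush: the force rose to 50 N at z = 0.0747. Next I'll lift and place the wrist camera over the dial with the fingers half open.

Call:
step_arm --moves "0 0 -0.1 0 0 0 0;0 0 -0.25 0 0 0 0.5;0 0 -0.4 0 0 0 0.5;-0.1 0 -0.5 0 0 0 0.59;-0.25 0 -0.5 0 0 0 0.59;-0.4 0 -0.5 0 0 0 0.59;-0.56 0 -0.5 0 0 0 0.59;-0.56 0 -0.5 0 0 0 0.59;-0.56 0 -0.5 0 0 0 0.59;-0.56 0 -0.5 0 0 0 0.59"

```text
time: 5.2
eef_pos: [0.571, -0.058, 0.1971]
eef_rot: [[-0.969, 0.248, -0.002], [0.248, 0.969, 0.0], [0.002, -0.0, -1.0]]
contact_force: [-0.2, -0.7, 0.6]
opening: 0.0508
finger_force: 0.0
```

Run:
```python
from h import *
import pickle
o=arm.get_obs();pickle.dump((np.array(o['eef_pos']),np.array(o['eef_rot'])),open('w2.pkl','wb'))
im=arm.snapshot('wrist')[...,::-1];cv2.imwrite('pics/w2raw.png',im)
cv2.imwrite('pics/w2.png',cv2.convertScaleAbs(im,alpha=1.4))
print(o['time'],o['contact_force'],o['opening'])
```

```text
5.2 [-0.2141 -0.7087  0.5713] 0.05081407535107668
```

View pics/w2.png

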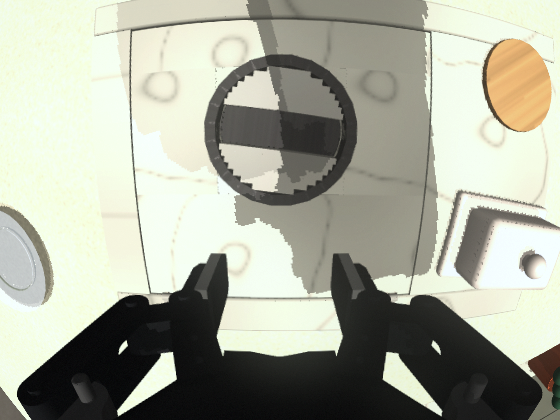

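The hatch lies flush. The dial is at (281,130), and its slot runs from about (220,124) to (341,140). I'll back-project the ring and slot edges.

```bash
cat >> h.py <<'E'
def wplane(uv,p,R,z):
    c=arm.camera_info('wrist');K=c['K'];M=c['mount'];d=(np.atleast_2d(uv)-K[:2,2])/K[0,0];r=np.linalg.norm(d,axis=1,keepdims=True)
    v=np.c_[np.sin(r)*d/r,np.cos(r)]@M[:3,:3].T@R.T;o=p+R@M[:3,3]
    return o+v*((z-o[2])/v[:,2:])
E
python3 - <<'E'
from h import *
import pickle
p,R=pickle.load(open('w2.pkl','rb'))
g=cv2.cvtColor(cv2.imread('pics/w2raw.png'),cv2.COLOR_BGR2GRAY)
m=(g<60).astype(np.uint8);m[225:]=0
cs,_=cv2.findContours(m,cv2.RETR_EXTERNAL,cv2.CHAIN_APPROX_NONE);k=max(cs,key=cv2.contourArea)[:,0].astype(float)
w=wplane(k,p,R,.078);
(cx,cy),rad=cv2.minEnclosingCircle(w[:,:2].astype(np.float32));A=np.c_[2*w[:,:2],np.ones(len(w))]
s=np.linalg.lstsq(A,(w[:,:2]**2).sum(1),rcond=None)[0];print('ring',s[:2],np.sqrt(s[2]+s[0]**2+s[1]**2),'minenc',cx,cy,rad,'expected',W(.12-.155,-.06,.078))
e=wplane([(222,104),(343,121),(218,143),(340,158)],p,R,.078)
for a,b in((0,1),(2,3)):
    d=e[b]-e[a];print('edge ang',np.arctan2(d[1],d[0]),np.linalg.norm(d))
print('mid',e.mean(0)[:2],'ledge y ang',TH+np.pi/2,np.linalg.norm(e[0]-e[2]))
# hatch corners visible (131,32),(432,32),(152,297),(408,297)
h=wplane([(131,32),(432,32),(408,297),(152,297)],p,R,.075);print(h[:,:2],[np.linalg.norm(h[i]-h[i-1]) for i in range(4)])
E
```

```text
ring [ 0.5176 -0.032 ] 0.046335859461559596 minenc 0.5121757388114929 -0.043008968234062195 0.062331825494766235 expected [ 0.5114 -0.0415  0.078 ]
edge ang 1.1802162318859544 0.09807509800632978
edge ang 1.1961693033210927 0.10011624342446139
mid [ 0.5127 -0.0427] ledge y ang 1.3214963267948965 0.031923395072625586
[[ 0.3907 -0.1447]
 [ 0.4545  0.1073]
 [ 0.6976  0.0421]
 [ 0.6336 -0.2069]] [np.float64(0.2507699244526121), np.float64(0.25997725452492376), np.float64(0.2516690316663366), np.float64(0.25710742469671366)]
```

Ring radius 62 mm and slot width 32 mm match the text. Centre is (0.512, -0.043), slot angle 1.188, so the cam is at about 0.13.

```bash
python3 -c "
from h import *
go(np.array([.5122,-.0427,.095]),1.188)"
```

```text
t 5.25 target [ 0.5122 -0.0427  0.095 ] shift [0.2417 0.0006 0.4112] turn [-0.0001 -0.0003  0.042 ] joints [-0.101   0.3747  0.1001  1.2972 -0.      0.1499]
```

Call:
step_arm --moves "0.12 0 0 0 0 0.042 0.59;0.24 0 0 0 0 0.042 0.59;0.242 0 0.12 0 0 0.042 0.59;0.242 0 0.26 0 0 0.042 0.59;0.242 0 0.36 0 0 0.042 0.59;0.242 0 0.41 0 0 0.042 0.59;0.242 0 0.41 0 0 0.042 0.59;0.242 0 0.41 0 0 0.042 0.59;0.242 0 0.41 0 0 0.042 0.59;0.242 0 0.41 0 0 0.042 0.59"

```text
time: 6.08
eef_pos: [0.5139, -0.043, 0.0969]
eef_rot: [[-0.928, 0.373, 0.002], [0.373, 0.928, -0.0], [-0.002, 0.001, -1.0]]
contact_force: [-0.1, -0.3, 0.7]
opening: 0.0506
finger_force: 0.0
```

Run:
```python
from h import *
go(np.array([.5122,-.0427,.066]),1.188)
im=arm.snapshot('wrist')[...,::-1];cv2.imwrite('pics/w3.png',cv2.convertScaleAbs(im,alpha=1.6))
```

```text
t 6.0833 target [ 0.5122 -0.0427  0.066 ] shift [ 0.0069 -0.0014  0.1234] turn [0.0002 0.0007 0.    ] joints [-0.0835  0.3076 -0.2576  1.0032 -0.      0.2992]
```

View pics/w3.png

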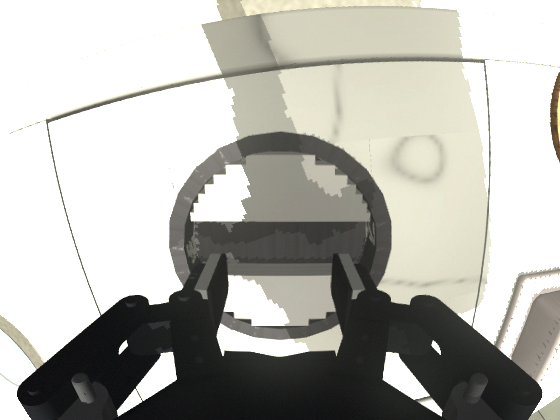

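The open fingers straddle the dial centre (tips at about columns 215 and 345, row 255), aligned with the horizontal slot (rows 221 to 268). I'm descending gently.

Call:
step_arm --moves "0.005 -0.001 0.03 0 0 0 0.59;0.005 -0.001 0.05 0 0 0 0.59;0.005 -0.001 0.065 0 0 0 0.59;0.005 -0.001 0.08 0 0 0 0.59;0.005 -0.001 0.09 0 0 0 0.59;0.005 -0.001 0.1 0 0 0 0.59;0.005 -0.001 0.11 0 0 0 0.59;0.005 -0.001 0.116 0 0 0 0.59;0.005 -0.001 0.12 0 0 0 0.59;0.005 -0.001 0.12 0 0 0 0.59"

```text
time: 6.97
eef_pos: [0.5119, -0.0428, 0.0651]
eef_rot: [[-0.928, 0.374, -0.0], [0.374, 0.928, 0.0], [0.0, -0.0, -1.0]]
contact_force: [0.3, -0.4, -0.6]
opening: 0.0502
finger_force: 0.0
```

Run:
```python
from h import *
go(np.array([.5122,-.0427,.063]),1.188)
```

```text
t 6.9667 target [ 0.5122 -0.0427  0.063 ] shift [-0.0011  0.0008  0.0086] turn [-0.     -0.0001 -0.    ] joints [-0.0834  0.3338 -0.3082  0.929   0.      0.2995]
```

Call:
step_arm --moves "0 0 0.004 0 0 0 0.59;0 0 0.008 0 0 0 0.59;0 0 0.012 0 0 0 0.59;0 0 0.016 0 0 0 0.59;0 0 0.016 0 0 0 0.59;0 0 0.016 0 0 0 0.59;0 0 0.016 0 0 0 0.59;0 0 0.016 0 0 0 0.59;0 0 0.016 0 0 0 0.59;0 0 0.016 0 0 0 0.59"

```text
time: 7.8
eef_pos: [0.512, -0.0428, 0.0614]
eef_rot: [[-0.928, 0.374, 0.0], [0.374, 0.928, -0.0], [-0.0, -0.0, -1.0]]
contact_force: [-0.3, 0.3, 0.3]
opening: 0.0503
finger_force: 0.0
```

No contact at all, so the tips are inside the slot. Turning clockwise.

Call:
step_arm --moves "0 0 0 0 0 0.02 0.59;0 0 0 0 0 0.04 0.59;0 0 0 0 0 0.06 0.59;0 0 0 0 0 0.08 0.59;0 0 0 0 0 0.1 0.59;0 0 0 0 0 0.12 0.59;0 0 0 0 0 0.14 0.59;0 0 0 0 0 0.16 0.59;0 0 0 0 0 0.18 0.59;0 0 0 0 0 0.2 0.59"

```text
time: 8.63
eef_pos: [0.5117, -0.0426, 0.0613]
eef_rot: [[-0.528, 0.849, -0.0], [0.849, 0.528, 0.0], [0.0, -0.0, -1.0]]
contact_force: [-0.7, 2.4, 0.3]
opening: 0.0506
finger_force: 2.1
```

Run:
```python
from h import *
o=arm.get_obs();print(o['wrist_torque'],o['contact_force'],o['joints'])
go(np.array([.5122,-.0427,.061]),TH)
```

```text
[0.3972 0.2196 0.1082] [-0.7249  2.358   0.3397] [-0.0832  0.3374 -0.3139  0.9199  0.0003  0.9308]
t 8.6333 target [ 0.5122 -0.0427  0.061 ] shift [-0.0013  0.0014  0.0011] turn [-0.0001 -0.0001  0.2566] joints [-0.0832  0.3374 -0.3139  0.9199  0.0003  0.9308]
```

Call:
step_arm --moves "0 0 0 0 0 0.025 0.59;0 0 0 0 0 0.05 0.59;0 0 0 0 0 0.075 0.59;0 0 0 0 0 0.1 0.59;0 0 0 0 0 0.125 0.59;0 0 0 0 0 0.15 0.59;0 0 0 0 0 0.175 0.59;0 0 0 0 0 0.2 0.59;0 0 0 0 0 0.225 0.59;0 0 0 0 0 0.25 0.59"

```text
time: 9.47
eef_pos: [0.5116, -0.0422, 0.0613]
eef_rot: [[0.227, 0.974, -0.001], [0.974, -0.227, 0.001], [0.001, -0.001, -1.0]]
contact_force: [-2.6, 5.1, 2.1]
opening: 0.0503
finger_force: 3.1
```

Call:
step_arm --moves "0 0 0 0 0 0.01 0.59;0 0 0 0 0 0.016 0.59;0 0 0 0 0 0.022 0.59;0 0 0 0 0 0.028 0.59;0 0 0 0 0 0.034 0.59;0 0 0 0 0 0.04 0.59;0 0 0 0 0 0.044 0.59;0 0 0 0 0 0.044 0.59;0 0 0 0 0 0.044 0.59;0 0 0 0 0 0.044 0.59"

```text
time: 10.3
eef_pos: [0.5117, -0.0421, 0.0613]
eef_rot: [[0.356, 0.935, -0.0], [0.935, -0.356, 0.001], [0.001, -0.001, -1.0]]
contact_force: [-2.3, 4.9, 1.6]
opening: 0.0504
finger_force: 2.5
```

Run:
```python
from h import *
o=arm.get_obs();print(o['wrist_torque'],o['contact_force'],o['joints'])
go(np.array([.5122,-.0427,.061]),TH)
```

```text
[1.049  0.3907 0.1396] [-2.2941  4.926   1.6384] [-0.0829  0.3373 -0.314   0.9201  0.0013  1.8514]
t 10.3 target [ 0.5122 -0.0427  0.061 ] shift [-0.0015  0.0028  0.0012] turn [-0.0003 -0.0004 -0.0364] joints [-0.0829  0.3373 -0.314   0.9201  0.0013  1.8514]
```

Call:
step_arm --moves "0 0 0 0 0 0.004 0.59;0 0 0 0 0 0.008 0.59;0 0 0 0 0 0.012 0.59;0 0 0 0 0 0.016 0.59;0 0 0 0 0 0.02 0.59;0 0 0 0 0 0.02 0.59;0 0 0 0 0 0.02 0.59;0 0 0 0 0 0.02 0.59;0 0 0 0 0 0.02 0.59;0 0 0 0 0 0.02 0.59"

```text
time: 11.13
eef_pos: [0.5117, -0.042, 0.0613]
eef_rot: [[0.413, 0.911, -0.0], [0.911, -0.413, 0.001], [0.001, -0.001, -1.0]]
contact_force: [-1.9, 7.2, 2.1]
opening: 0.0502
finger_force: 3.3
```

Run:
```python
from h import *
o=arm.get_obs();print(o['wrist_torque'],o['contact_force'],o['joints'])
go(np.array([.5122,-.0427,.061]),TH)
```

```text
[1.2427 0.2653 0.1263] [-1.8893  7.2127  2.0843] [-0.0829  0.3373 -0.314   0.92    0.0014  1.9142]
t 11.1333 target [ 0.5122 -0.0427  0.061 ] shift [-0.0016  0.0028  0.0012] turn [-0.0003 -0.0004 -0.0563] joints [-0.0829  0.3373 -0.314   0.92    0.0014  1.9142]
```

Call:
step_arm --moves "0 0 0 0 0 0.004 0.59;0 0 0 0 0 0.008 0.59;0 0 0 0 0 0.012 0.59;0 0 0 0 0 0.016 0.59;0 0 0 0 0 0.02 0.59;0 0 0 0 0 0.02 0.59;0 0 0 0 0 0.02 0.59;0 0 0 0 0 0.02 0.59;0 0 0 0 0 0.02 0.59;0 0 0 0 0 0.02 0.59"

```text
time: 11.97
eef_pos: [0.5117, -0.0419, 0.0613]
eef_rot: [[0.466, 0.885, -0.0], [0.885, -0.466, 0.001], [0.001, -0.001, -1.0]]
contact_force: [-2.1, 5.2, 2.3]
opening: 0.0504
finger_force: 68.4
```

Run:
```python
from h import *
o=arm.get_obs();print(o['wrist_torque'],o['contact_force'],o['joints'])
cv2.imwrite('pics/w4.png',cv2.convertScaleAbs(arm.snapshot('wrist')[...,::-1],alpha=1.6))
```

```text
[0.8126 0.4753 4.7066] [-2.104   5.1893  2.3161] [-0.0823  0.3372 -0.314   0.9201  0.001   1.9732]
```

View pics/w4.png

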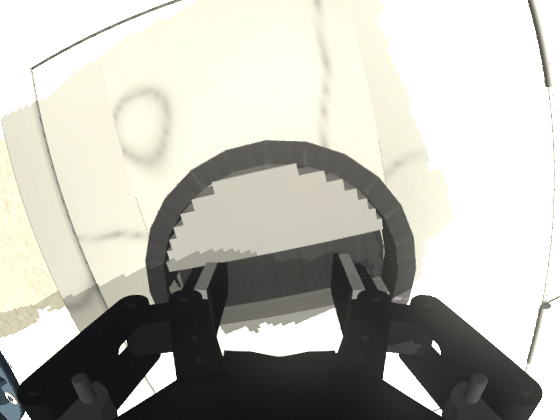

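The torque jumped to 4.7 N m, so the cam is on its stop. The view shows the fingertips skewed within the slot, whose edge runs from (168,270) to (380,229). I'll back off to the slot's centre angle and lift out.

Call:
step_arm --moves "0 0 0 0 0 -0.02 0.59;0 0 0 0 0 -0.045 0.59;0 0 0 0 0 -0.065 0.59;0 0 0 0 0 -0.065 0.59;0 0 -0.05 0 0 -0.065 0.59;0 0 -0.12 0 0 -0.065 0.59;0 0 -0.25 0 0 -0.065 0.59;0 0 -0.4 0 0 -0.065 0.59;0 0 -0.5 0 0 -0.065 0.59;0 0 -0.5 0 0 -0.065 0.59"

```text
time: 12.85
eef_pos: [0.5142, -0.043, 0.1915]
eef_rot: [[0.284, 0.959, 0.007], [0.959, -0.284, -0.001], [0.001, 0.007, -1.0]]
contact_force: [0.4, 0.8, 0.2]
opening: 0.0504
finger_force: 0.0
```

Run:
```python
from h import *
go(np.array([.40,.25,.25]),TH)
```

```text
t 12.85 target [0.4  0.25 0.25] shift [ 0.9943 -0.7694 -0.2379] turn [ 0.0023 -0.0004 -0.0124] joints [-0.0835  0.2493 -0.0884  1.2259 -0.      1.7754]
```

Call:
step_arm --moves "0 0 -0.15 0 0 0 0.59;0 0 -0.24 0 0 0 0.59;0.99 -0.77 -0.24 0 0 0 0.59;0.99 -0.77 -0.24 0 0 0 0.59;0.99 -0.77 -0.24 0 0 0 0.59;0.99 -0.77 -0.24 0 0 0 0.59;0.99 -0.77 -0.24 0 0 0 0.59;0.99 -0.77 -0.24 0 0 0 0.59;0.99 -0.77 -0.24 0 0 0 0.59;0.99 -0.77 -0.24 0 0 0 0.59"

```text
time: 13.68
eef_pos: [0.3951, 0.252, 0.2462]
eef_rot: [[0.282, 0.959, -0.0], [0.959, -0.282, 0.001], [0.001, -0.0, -1.0]]
contact_force: [0.7, -0.5, 0.4]
opening: 0.0501
finger_force: 0.0
```

Run:
```python
from h import *
o=arm.get_obs();print(o['time'],o['eef_pos'],o['contact_force'])
f=lambda a:cv2.convertScaleAbs(cv2.resize(a,(400,600),interpolation=cv2.INTER_CUBIC),alpha=1.5)
t=arm.snapshot('top')[...,::-1];s=arm.snapshot('side')[...,::-1];cv2.imwrite('pics/t5raw.png',t)
cv2.imwrite('pics/t5.png',np.hstack([f(t[160:295,240:330]),cv2.convertScaleAbs(cv2.resize(s[130:310,200:380],(400,600)),alpha=1.5)]))
```

```text
13.6833 [0.3951 0.252  0.2462] [ 0.7417 -0.517   0.3704]
```

View pics/t5.png

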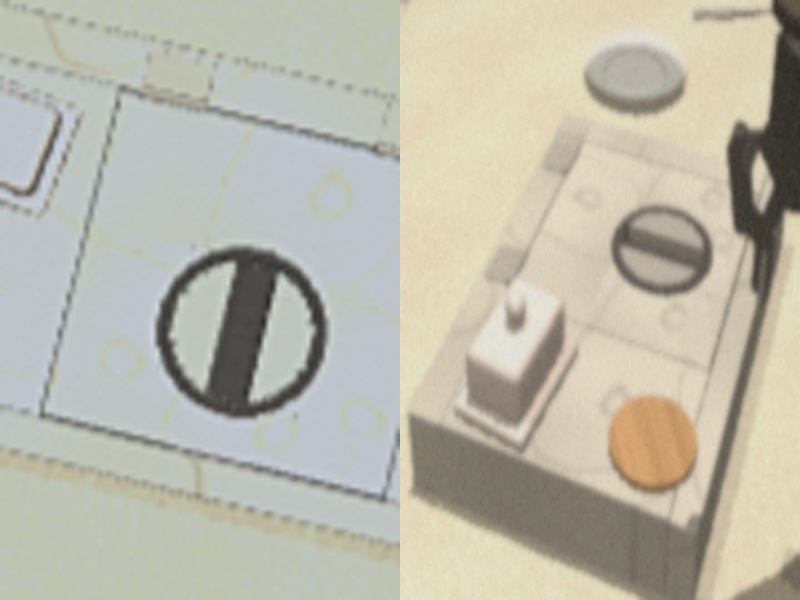

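The slot runs along the ledge's x to within about 2° (slot edges (237,258)→(208,400), panel edge (120,88)→(42,412)). The hatch is flush, the dish and coaster look undisturbed, and the hand is clear.

```bash
python3 -c "
from workcell import arm
print(arm.close_job())"
```

```text
the job is handed in; nothing more can be done
None
```

The hatch is shut flush, the cam is turned clockwise onto its stop (its slot along the ledge's x to within about 2°) and the hand is clear; I handed the job in at about 13.8 s, and no verdict came back.

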